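# Load hex spacers into a click-stop carousel feeder

## Robot

A 7-joint arm with a two-finger parallel gripper is mounted at the origin on the work surface. World frame = base frame: x ahead of the robot, y to its left, z up, the work surface at z = 0. Lengths are in m, angles in rad, forces in N, time in s.
With the tool pointing down it reaches from about 0.4 to 0.875 m from the base axis. Payload 19.3 kg.
Tool frame: the origin (TCP) lies between the finger pads; the fingertips stand 11 mm ahead of it and the grasp point (between the pads) lies 8 mm behind it; z points along the fingers, y is the line along which they close (so a half turn about z gives the same grasp; the last joint's range is limited). The gripper opens to 85 mm and grips with 20 to 120 N. Pads are 22 mm wide; open, the fingers measure 114 mm over their backs; the gripper's body (76 mm by 85 mm) begins 54 mm behind the grasp point. The pads swing forward as they close: fully open they stand 13 mm farther back than shut.
Start: joints at [1.264, 0.521, -0.036, 1.599, 0.021, 1.021, -0.113], TCP at [0.147, -0.608, 0.242] pointing down, gripper open.
Joint ranges: [-2.91, 2.91], [-0.3, 2.13], [-1.5, 1.42], [0.17, 2.43], [-1.26, 4.41], [0.16, 1.93], [-2.52, 2.52]. Speed limits (rad/s): [1.89, 1.89, 2.39, 2.39, 3.01, 3.01, 3.01].

## Interface

Orientations are given as a unit quaternion [x, y, z, w].
In Python, from workcell import bot gives the robot as it stands.
- The arm moves only by the tool drive_tool, never from a script. Its argument "increments" is a list that holds one entry, the list of rows, each a list of 5 numbers: the shift along the tool's x, y, z in mm, then the turn about the tool's z in degrees, then the opening, from 0 (shut) to 1 (fully open). In form: [[[tx, ty, tz, spin, hand], ...]]. A call has 1 to 20 rows; each row shifts and turns the commanded pose from where the row before left it, along the tool's axes as they then stand; what a row does not reach is not made up. A row lasts 1/8 s, in which the tool goes at most 62.5 mm and 10.7 degrees, less where a joint would pass 70% of its speed; a pose out of reach is approached as far as the arm can. A call is refused whole if a number of a shift passes 62.5 or a number of a turn 10.7, either way. A call with a gripper value outside its range is refused whole. The fingers move at their own pace and stop on an object; "newtons" is the grip in N (left out, the last holds). Time passes only in rows, so rows that do not move let the fingers close. It gives the time, the measured TCP pose, the force, the opening and the grip force at its end, in the units of the state.
- bot.read_state(): the state, without advancing time (a new reading comes with each control period).
- bot.camera(name): name is "scene" or "top"; returns (picture, depth): 384x512x3 uint8, blue, green, red; 384x512 float32, m along the optical axis (not along the pixel's ray), 0 where there is no reading.
- bot.camera_model(name): a dict with "vertical_fov" (degrees; the focal length in pixels is half the picture's height over the tangent of half this angle, whatever the lens; pixels are square), "cx", "cy" (the principal point, pixels), "k1" (the pictures are not rectified: a ray, as slopes to the right and down, at radius r is drawn at 1 + k1 r^2 times it, then the intrinsics apply), "extrinsics" (4x4, takes a point from camera to world coordinates). Camera axes: x right, y up, looking along -z (the intrinsics and any distortion apply to the point x, -y, -z); pixel columns grow to the right and rows downward; lengths in m; the calibration is good to about 2 mm. A picture is of the moment at which its call begins. camera_model takes no time and is no camera call.
- bot.sign_off(): hands the job in; it is judged then, once.
The state is a dict: "t": time; "qpos": joint angles; "qd": joint speeds; "joint_efforts": joint torques, N m; "tool_pos": TCP position; "ee_rot": TCP orientation; "force": force on the tool from outside, world axes, zero at the start; "wrist_torque": the same for the moment, N m; "gripper_width": finger opening in m; "gripper_force": force on a finger pad.
Only numpy, scipy, OpenCV 4.12 (cv2) and the standard library are available. Lean on these libraries where they do the work, as an engineer would, in place of code of your own. Each camera call takes 0.05 s, during which the arm holds its last target. There are 200 camera calls.

## Task

Click the feeder's knob round clockwise until the marked pocket (the one the white line on the knob points to) stands under the funnel, and drop one brass hex spacer through the funnel into it. Then load every other spacer on the bench the same way, one to a pocket, clicking on three clicks each time so that the pockets fill in order with none skipped. When all are loaded, click on until the marked pocket stands at the pick-up pointer, and leave the other things on the bench where they are.

Things in the scene. Friction and masses are not known exactly. Their poses are not given: they have to be found in the camera images.
- feeder: Fixed parts feeder: aluminium base plate 190 x 190 x 10 mm and, on corner posts, a clear cover of that outline, top at 63 mm. Between them a drum turns about the upright axis through the centre; the cover's only opening is under the funnel. Origin: centre of the underside, z up; the funnel stands to -y in this frame.
- carousel (a joint): Angle of drum and knob (one piece), clockwise from above. Stops every 20 degrees (0.349 rad), at whole multiples; springs to the nearer stop when let go (may balance just midway); about 0.07 Nm a click. Three clicks = one pocket. Pocket k is under the funnel at 6 + 3k clicks; pocket 0 is at the pick-up pointer at 0 and 18 clicks (6.283). End stops: -0.5, 7.0. Starts at 1 to 5 clicks.
- knob_grip (a point): Point on the drum's axis at mid-height of the knob's grip bar, 137 mm above the bench. The black bar (40 long, 14 thick, from 122 to 152 mm high) lies level across the axis and turns with the drum; at joint value 0 it runs 30 degrees anticlockwise from the feeder's x. A white line on half of its top points to pocket 0. The point's x lies 30 degrees clockwise of that line.
- funnel_mouth (a point): Centre of the funnel's rim, 102.5 mm above the bench and 60 mm from the drum's axis. The aluminium funnel is 67 mm wide inside at the rim and narrows to a 31 mm throat directly over the drum, 42 mm below.
- pickup_mark (a point): The place, at the height of a pocket's floor, where a pocket's centre stands when it is at the pick-up pointer: a dark steel arrow on the cover that points inwards.
- pocket0 (a point): Centre of the floor of pocket 0, the marked pocket: a white tab lies on the drum just inside it and the knob's white line points to it. 31 mm square, 30 mm deep, floor 28 mm above the bench, 60 mm from the axis; takes one spacer, whichever way up.
- pocket1 (a point): Centre of the floor of pocket 1, 1 place behind pocket 0 (it reaches the funnel 3 clicks later). 31 mm square, 30 mm deep, floor 28 mm above the bench, 60 mm from the axis; takes one spacer, whichever way up.
- pocket2 (a point): Centre of the floor of pocket 2, 2 places behind pocket 0 (it reaches the funnel 6 clicks later). 31 mm square, 30 mm deep, floor 28 mm above the bench, 60 mm from the axis; takes one spacer, whichever way up.
- pocket3 (a point): Centre of the floor of pocket 3, 3 places behind pocket 0 (it reaches the funnel 9 clicks later). 31 mm square, 30 mm deep, floor 28 mm above the bench, 60 mm from the axis; takes one spacer, whichever way up.
- pocket4 (a point): Centre of the floor of pocket 4, 4 places behind pocket 0 (it reaches the funnel 12 clicks later). 31 mm square, 30 mm deep, floor 28 mm above the bench, 60 mm from the axis; takes one spacer, whichever way up.
- pocket5 (a point): Centre of the floor of pocket 5, 5 places behind pocket 0 (it reaches the funnel 15 clicks later). 31 mm square, 30 mm deep, floor 28 mm above the bench, 60 mm from the axis; takes one spacer, whichever way up.
- spacer0: Brass hexagonal spacer, 18 mm across flats, 16 mm long, about 36 g, with a dark bore; stands on end on the bench. Origin in its middle; z along the bore, x square to one pair of flats. Absent in some runs.
- spacer1: Brass hexagonal spacer, 18 mm across flats, 16 mm long, about 36 g, with a dark bore; stands on end on the bench. Origin in its middle; z along the bore, x square to one pair of flats. Absent in some runs.
- spacer2: Brass hexagonal spacer, 18 mm across flats, 16 mm long, about 36 g, with a dark bore; stands on end on the bench. Origin in its middle; z along the bore, x square to one pair of flats. Absent in some runs.
- spacer3: Brass hexagonal spacer, 18 mm across flats, 16 mm long, about 36 g, with a dark bore; stands on end on the bench. Origin in its middle; z along the bore, x square to one pair of flats. Absent in some runs.
- screwdriver: Bystander: yellow-handled screwdriver, 170 mm, lying on the bench. Leave it alone.
- pliers: Bystander: pliers with red grips, about 150 mm long, 18 mm high, lying on the bench. Leave it alone.
- tape: Bystander: black roll, 70 mm in diameter and 22 mm high. Leave it alone.
- bit_case: Bystander: grey bit case, 50 x 90 x 22 mm. Leave it alone.
- flux_jar: Bystander: small jar, 44 mm in diameter and 45 mm high. Leave it alone.
- driver: Bystander: grey electric driver, about 200 mm long and 38 mm high, lying on the bench. Leave it alone.

How it is judged:
By the outcome, as a careful person would: the job done as asked, in the order asked, and still so for the second after the job is handed in, with the robot touching nothing.
Of spacer0, spacer1, spacer2, spacer3 only 3 to 4 are there at a start; the rules pass over those that are not, and their reading is None.
At some moment in a run one of spacer0, spacer1, spacer2, spacer3 may be knocked a few centimetres aside while the robot is not near it.
It also fails if it takes over 210 s, if anything falls off the work surface, if the arm or the gripper's body presses on something with over 40 N, if the wrist force passes 120 N, or if a joint passes its speed limit or range.

## Working session

There is one attempt and no reset: what is moved stays moved. The work goes in short steps, Python scripts to look and compute and a tool call to move; the robot and the scene stay as the last step left them, time stands still between calls to the robot, and variables do not carry over. Pictures are saved under pics/ and viewed, at most 14 in all, crops included, and the job is handed in when it is done.

Besides the shell and the picture viewer there is one more tool, called after "Emit:" as a command line: name --argument value ..., lists and objects as JSON in quotes. drive_tool: Moves the arm, as the interface text tells. Its arguments: {"type":"object","properties":{"increments":{"type":"array","items":{"type":"array","items":{"type":"array","items":{"type":"number"}}}},"newtons":{"type":"number"}},"required":["increments"]}

```bash
ls; mkdir -p pics; cat > h.py <<'E'
import numpy as np, cv2
from workcell import bot
def snap(n,f):
    im,d=bot.camera(n); cv2.imwrite('pics/'+f,im); np.save('pics/'+f+'.npy',d); return im,d
def K(m):
    f=192/np.tan(np.radians(m['vertical_fov'])/2); return f
def ray(n,uv):
    m=bot.camera_model(n); f=K(m); E=np.array(m['extrinsics'])
    p=(np.atleast_2d(uv)-[m['cx'],m['cy']])/f
    q=p.copy()
    for _ in range(20): q=p/(1+m['k1']*(q**2).sum(1,keepdims=True))
    d=np.c_[q[:,0],-q[:,1],-np.ones(len(q))]
    return E[:3,3],d@E[:3,:3].T
def plane(n,uv,z):
    o,d=ray(n,uv); return o+d*((z-o[2])/d[:,2])[:,None]
def depthpt(n,uv,z):   # z along optical axis
    o,d=ray(n,uv); return o+d*np.atleast_1d(z)[:,None]
def proj(n,P):
    m=bot.camera_model(n); E=np.array(m['extrinsics']); c=(np.atleast_2d(P)-E[:3,3])@E[:3,:3]
    s=np.c_[c[:,0],-c[:,1]]/-c[:,2:]; s=s*(1+m['k1']*(s**2).sum(1,keepdims=True)); return s*K(m)+[m['cx'],m['cy']]
E
python3 - <<'E'
from h import *
for n in('scene','top'):
    im,d=snap(n,n+'0.png'); m=bot.camera_model(n); print(n,{k:(np.round(v,3).tolist()) for k,v in m.items()})
s=bot.read_state(); print(s)
E
```

```text
pics
scene {'vertical_fov': 48.31, 'cx': 256.496, 'cy': 193.574, 'k1': -0.113, 'extrinsics': [[0.119, -0.529, 0.84, 1.44], [0.993, 0.051, -0.108, -0.102], [0.015, 0.847, 0.531, 0.683], [0.0, 0.0, 0.0, 1.0]]}
top {'vertical_fov': 54.062, 'cx': 254.522, 'cy': 190.541, 'k1': 0.017, 'extrinsics': [[-0.01, 0.974, -0.227, 0.282], [-1.0, -0.009, 0.005, -0.013], [0.002, 0.227, 0.974, 1.235], [0.0, 0.0, 0.0, 1.0]]}
{'t': 0.1, 'qpos': array([ 1.26381315,  0.52193412, -0.03634256,  1.59995371,  0.02121864,
        1.0210841 , -0.1128302 ]), 'qd': array([-0.00170096,  0.0002574 , -0.00046225, -0.0022379 ,  0.00133251,
        0.00031506, -0.00205694]), 'joint_efforts': array([ 3.96549716e-03, -9.28482699e+01,  1.98402621e+00, -3.70534444e+01,
        1.79953105e-02,  5.21921902e-03,  8.47816682e-05]), 'tool_pos': array([ 0.14651475, -0.60728818,  0.24179478]), 'ee_rot': array([ 9.93000854e-01,  1.18106128e-01, -9.69193148e-05, -4.87290746e-04]), 'force': array([-0.25859116,  0.28361851, -0.1830795 ]), 'wrist_torque': array([0.00519583, 0.02826504, 0.01694784]), 'gripper_force': 0.0, 'gripper_width': 0.08550525285643178}
```

View pics/scene0.png

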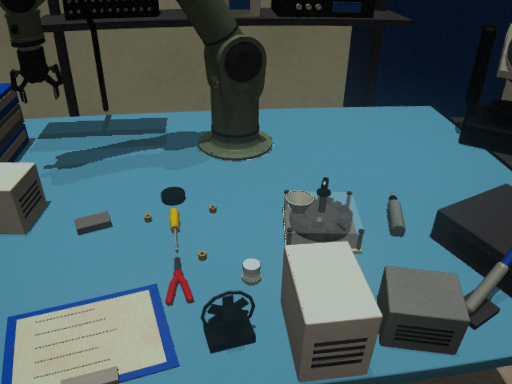

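View pics/top0.png

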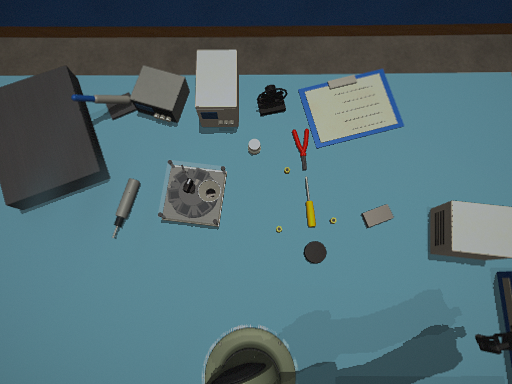

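The scene view shows the feeder at about (322,218) and spacers at (148,218), (213,209) and (202,255). The top view shows the feeder at about (193,195), with the funnel on its right at (210,190), and spacers at (287,170), (279,229) and (333,220).

```bash
cat >> h.py <<'E'
def brass(n,im):
    hsv=cv2.cvtColor(im,cv2.COLOR_BGR2HSV)
    m=cv2.inRange(hsv,(12,90,50),(28,255,255))
    k,l,st,c=cv2.connectedComponentsWithStats(cv2.morphologyEx(m,cv2.MORPH_CLOSE,np.ones((5,5))))
    return [(c[i],st[i]) for i in range(1,k) if 8<st[i][4]<600]
E
python3 - <<'E'
from h import *
for n in('scene','top'):
    im=cv2.imread(f'pics/{n}0.png')
    for c,s in brass(n,im): 
        b=np.array([s[0]+s[2]/2-.5,s[1]+s[3]/2-.5]); print(n,c.round(1),s, plane(n,b,0.008 if n=='scene' else .016)[0].round(4), plane(n,c,.016)[0].round(4))
a=cv2.imread('pics/top0.png')[150:240,150:240]; a=cv2.resize(a,(540,540),interpolation=cv2.INTER_CUBIC)
b=cv2.imread('pics/scene0.png')[165:260,272:372]; b=cv2.resize(b,(600,570),interpolation=cv2.INTER_CUBIC)
cv2.imwrite('pics/c1.png',a);cv2.imwrite('pics/c2.png',b)
E
```

```text
scene [212.4 206.6] [210 205   6   4  21] [ 0.4286 -0.096   0.008 ] [ 0.4409 -0.0965  0.016 ]
scene [174.  219.2] [170 208   9  23 185] [ 0.4796 -0.202   0.008 ] [ 0.4921 -0.2008  0.016 ]
scene [147.1 215.6] [144 214   7   4  21] [ 0.456  -0.2769  0.008 ] [ 0.4681 -0.2745  0.016 ]
scene [201.7 253.5] [199 251   7   6  30] [ 0.6315 -0.1282  0.008 ] [ 0.641  -0.1287  0.016 ]
top [484.5  30.5] [482  30   6   2  12] [ 1.1601 -0.8664  0.016 ] [ 1.1601 -0.8664  0.016 ]
top [286.6 170.1] [284 168   6   6  24] [ 0.6348 -0.1272  0.016 ] [ 0.6361 -0.1275  0.016 ]
top [310.2 213.8] [306 201  10  26 190] [ 0.4875 -0.2016  0.016 ] [ 0.4866 -0.2006  0.016 ]
top [332.4 220.9] [330 218   6   6  16] [ 0.4638 -0.2723  0.016 ] [ 0.4625 -0.2718  0.016 ]
```

View pics/c1.png

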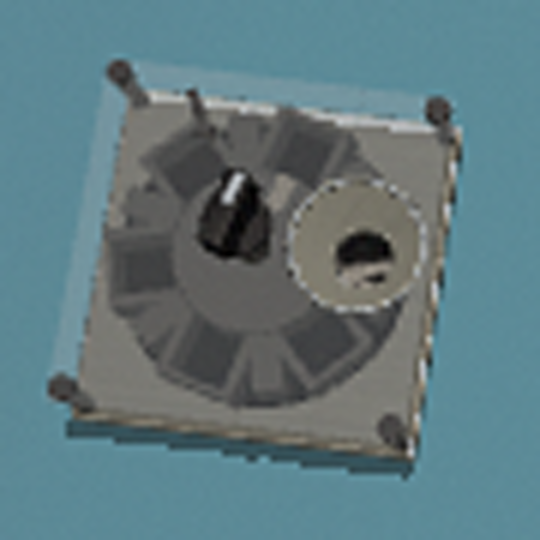

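View pics/c2.png

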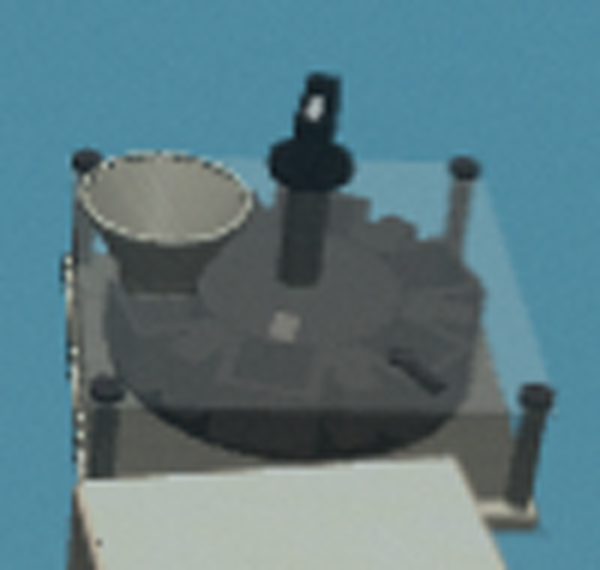

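The top crop shows the rim centre at about (358,245), the knob's white line near (236,187), the white tab at (287,187), the arrow at (195,110) and the four post tops. The scene crop shows the posts at (87,160), (463,168), (107,388) and (535,395), the tab at (284,327) and the line at (316,107).

```bash
cat >> h.py <<'E'
def tri(uvt,uvs):
    A=np.zeros((3,3));b=np.zeros(3);R=[]
    for n,uv in(('top',uvt),('scene',uvs)):
        o,d=ray(n,uv);d=d[0]/np.linalg.norm(d[0]);M=np.eye(3)-np.outer(d,d);A+=M;b+=M@o;R.append((o,M))
    p=np.linalg.solve(A,b); return p,max(np.linalg.norm(M@(p-o)) for o,M in R)
E
python3 - <<'E'
from h import *
T=lambda x,y:np.array([150+(x+.5)/6-.5,150+(y+.5)/6-.5]); S=lambda x,y:np.array([272+(x+.5)/6-.5,165+(y+.5)/6-.5])
posts=[]
for t,s in [((395,428),(87,160)),((65,385),(463,168)),((438,108),(107,388)),((120,70),(535,395))]:
    p,e=tri(T(*t),S(*s)); posts.append(p); print('post',p.round(4),round(e,4))
P=np.array(posts); c=P.mean(0); print('centre',c.round(4))
# -x to +x: 0->2,1->3 ; -y->+y: 0->1, 2->3
vx=P[2]-P[0]+P[3]-P[1]; vy=P[1]-P[0]+P[3]-P[2]
yaw=np.degrees(np.arctan2(vx[1],vx[0])),np.degrees(np.arctan2(-vy[0],vy[1])); print('yaw',yaw)
# rim ellipse from two views
for nm,t,s in [('rim',(358,245),(165,198)),('tab',(287,187),(284,327)),('line',(236,187),(316,107))]:
    p,e=tri(T(*t),S(*s)); print(nm,p.round(4),round(e,4),'ang',np.degrees(np.arctan2(*(p-c)[[1,0]])).round(1),np.linalg.norm((p-c)[:2]).round(4))
d=np.load('pics/top0.png.npy')
for nm,t in (('knob',(230,220)),('knob2',(238,190)),('rimL',(292,240)),('cover',(250,380))):
    uv=T(*t); z=d[int(round(uv[1])),int(round(uv[0]))]; print(nm,depthpt('top',uv,[z])[0].round(4))
for n,uv in (('top',(278.6,229)),('scene',(212.5,209))):
    im=cv2.imread(f'pics/{n}0.png'); u,v=map(round,uv); hs=cv2.cvtColor(im,cv2.COLOR_BGR2HSV)[v-4:v+5,u-4:u+5]; print(hs[...,0],hs[...,1],hs[...,2])
E
```

```text
post [0.4587 0.1057 0.0654] 0.001
post [0.4829 0.2777 0.066 ] 0.0003
post [0.632  0.0839 0.0663] 0.0
post [0.6547 0.2554 0.0664] 0.0003
centre [0.5571 0.1807 0.066 ]
yaw (np.float64(-7.2899216179332385), np.float64(-7.786512623701884))
rim [0.5485 0.1219 0.101 ] 0.0003 ang -98.3 0.0594
tab [0.5904 0.1661 0.0607] 0.0012 ang -23.6 0.0364
line [0.5664 0.177  0.1531] 0.0009 ang -21.5 0.01
knob [0.5481 0.1776 0.1583]
knob2 [0.5648 0.1752 0.1526]
rimL [0.5503 0.1549 0.1056]
cover [0.485  0.1814 0.0633]
[[ 96  98  98  91  99  98  98  97  97]
 [ 97  99  47  30  35  35  78  97  97]
 [ 98  47  31  30  29  31  46  98  97]
 [ 99  28  30 165 138  29  30  98  97]
 [ 98  27  31 144 131  22  30  77  97]
 [ 97  39  31  32  30  31  31  98  97]
 [ 97  54  24  29  29  31  96  97  96]
 [ 96  98  99  83  34  98  98  97  97]
 [ 97  97  96  97  96  97  96  97  96]] [[101 104 112  63 113 110 107 101 103]
 [104 114  70 159 114 119  62 103 101]
 [109  72 160 116  53 120  75 108 100]
 [113 130 112   7  17 112 144 108 102]
 [111 165 137  17  28  29 123  61 104]
 [109  77 119 112  75 138 134 106 101]
 [106  26 17
[... 732 characters left out ...]
29 127  39 142 120 122 145  50 128]
 [131  86 151  31  26  27 101 159 120]
 [131  66 163 107  42 100 165 139  70]
 [131  52 113 139 134 153 136  65  72]
 [129  54  73  59  76  81  62  49  67]
 [131  50  62  64  73  66  44  42  71]
 [132  76  47  72  71  67  46  44  65]
 [128 131  20  69  68  67  44  67 129]
 [131 130 131 112 105  98 107 128 133]] [[162 162 131 160 136 128 162 133 161]
 [160 143 165  74  68  65 109 159 159]
 [162 112 163 112  73  99 159 112  95]
 [161  73  90 108 110 137 111  59  88]
 [160  75  59  56  64  66  58  52  91]
 [161  77  58  60  63  62  52  55  90]
 [162  97  60  60  61  61  56  52  86]
 [161 160  63  63  60  61  52  80 154]
 [163 161 158 123 122 112 110 157 163]]
```

```bash
cat >> h.py <<'E'
def spacers(n,im,near=None):
    hsv=cv2.cvtColor(im,cv2.COLOR_BGR2HSV).astype(int); h,s,v=hsv[...,0],hsv[...,1],hsv[...,2]
    m=((h<84)|(h>108)|(s<45)|((v<95)&(s<95))).astype(np.uint8)
    b=((h>=14)&(h<=34)&(s>95)&(v>60))
    k,l,st,c=cv2.connectedComponentsWithStats(m)
    out=[]
    for i in range(1,k):
        if 15<st[i][4]<130 and b[l==i].sum()>5 and st[i][2]<16 and st[i][3]<16: out.append((c[i],st[i]))
    return out
def cloud(n,im,d):
    v,u=np.nonzero(d>0); return np.c_[u,v],depthpt(n,np.c_[u,v],d[v,u])
def state():
    s=bot.read_state(); q=s['ee_rot']; yaw=np.degrees(2*np.arctan2(q[1],q[0]))
    print('t',round(s['t'],2),'pos',(s['tool_pos']*1e3).round(1),'yaw_x',yaw.round(1),'q7',s['qpos'][6].round(2),'F',s['force'].round(1),'w',round(s['gripper_width']*1e3,1),'gf',round(s['gripper_force'],1)); return s,yaw
def to(x,y,z=None):   # deltas in tool axes (mm) to a world point
    s,yaw=state(); a=np.radians(yaw); d=(np.array([x,y,s['tool_pos'][2] if z is None else z])-s['tool_pos'])*1e3
    print('tool delta', np.round([np.cos(a)*d[0]+np.sin(a)*d[1], np.sin(a)*d[0]-np.cos(a)*d[1], -d[2]],1))
def knob(n,im,d,c=(0.557,.181)):
    uv,P=cloud(n,im,d); r=np.hypot(*(P[:,:2]-c).T); k=(r<.035)&(P[:,2]>.146)&(P[:,2]<.160)
    hsv=cv2.cvtColor(im,cv2.COLOR_BGR2HSV)
    Q=plane(n,uv[k],.152)[:,:2]; mu=(Q.max(0)+Q.min(0))/2
    w=hsv[uv[k][:,1],uv[k][:,0],2]
    e=np.linalg.svd(Q-Q.mean(0))[2][0]; a=np.degrees(np.arctan2(e[1],e[0]))
    wc=(Q*np.clip(w.astype(float)-90,0,None)[:,None]).sum(0)/np.clip(w.astype(float)-90,0,None).sum() if (w>90).any() else None
    print(n,'bar n',k.sum(),'mean',Q.mean(0).round(4),'axis',a.round(1),'white',wc)
E
python3 - <<'E'
from h import *
for n in('scene','top'):
    im=cv2.imread(f'pics/{n}0.png');d=np.load(f'pics/{n}0.png.npy')
    knob(n,im,d)
    for c,s in spacers(n,im):
        P=plane(n,c,.012 if n=='top' else .008)[0]
        if P[0]<1: print(n,c.round(1),s,P.round(4),d[int(round(c[1])),int(round(c[0]))])
E
```

```text
scene bar n 58 mean [0.5629 0.1796] axis -21.6 white [0.56475316 0.17810154]
scene [212.4 208.5] [209 205   8   8  57] [ 0.4388 -0.0966  0.008 ] 1.1938711
scene [147.3 217.7] [144 214   8   9  57] [ 0.4666 -0.2751  0.008 ] 1.1474544
scene [202.  255.4] [198 251   9  10  78] [ 0.6386 -0.1283  0.008 ] 1.0191257
top bar n 67 mean [0.5554 0.1811] axis 159.9 white [0.56598475 0.17802625]
top [286.5 169.9] [284 167   7   7  38] [ 0.638  -0.1277  0.012 ] 1.2702335
top [332.8 220.1] [329 217   8   7  42] [ 0.4656 -0.2741  0.012 ] 1.2291592
top [278.7 228.8] [276 226   7   7  38] [ 0.4388 -0.0962  0.012 ] 1.218606
```

Emit:
drive_tool --increments '[[[43,-16,0,0,1],[43,-16,0,0,1],[43,-16,0,0,1],[43,-16,0,0,1],[43,-16,0,0,1],[43,-16,0,0,1],[43,-16,0,0,1],[43,-16,0,0,1],[17,-38,0,0,0.5],[17,-38,0,0,0.5],[17,-38,0,0,0.5],[17,-38,0,0,0.5],[17,-38,0,0,0.5],[17,-38,0,0,0.5],[17,-38,0,0,0.5],[17,-38,0,0,0.5],[17,-38,0,0,0.5],[17,-38,0,0,0.5]]]' --newtons 40

```text
t: 2.35
tool_pos: [0.5271, 0.0081, 0.2422]
ee_rot: [0.993, 0.118, -0.0, 0.0]
force: [0.9, -0.7, 0.4]
gripper_width: 0.0429
gripper_force: 0.0
```

Emit:
drive_tool --increments '[[[0,0,0,-10.6,0.5],[0,0,0,-10.6,0.5],[0,0,0,-10.6,0.5],[0,0,0,-10.6,0.5],[0,0,0,-10.6,0.5],[0,0,0,-10.6,0.5],[0,0,0,-10.6,0.5],[0,0,0,-10.6,0.5],[0,0,0,-10.6,0.5],[0,0,0,-10.6,0.5],[0,0,0,-10.6,0.5],[0,0,0,-10.6,0.5],[0,0,0,-10.6,0.5],[0,0,0,-10.6,0.5],[0,0,0,0,0.5]]]'

```text
t: 4.22
tool_pos: [0.527, 0.0066, 0.242]
ee_rot: [0.157, 0.988, 0.0, -0.0]
force: [-0.0, -0.0, -0.4]
gripper_width: 0.0428
gripper_force: 0.0
```

```bash
python3 -c "
from h import *
to(.5568,.1808,.15)"
```

```text
t 4.22 pos [527.    6.6 242. ] yaw_x 161.9 q7 0.76 F [-0.  -0.  -0.4] w 42.8 gf 0.0
tool delta [ 25.8 174.8  92. ]
```

Emit:
drive_tool --increments '[[[5,35,0,0,0.5],[5,35,0,0,0.5],[5,35,0,0,0.5],[5,35,0,0,0.5],[6,35,0,0,0.5],[0,0,30,0,0.5],[0,0,30,0,0.5],[0,0,0,0,0.5],[0,0,0,0,0.5]]]'

```text
t: 5.35
tool_pos: [0.5569, 0.1816, 0.1834]
ee_rot: [0.158, 0.987, 0.0, 0.0]
force: [0.4, -0.3, 0.9]
gripper_width: 0.0429
gripper_force: 0.0
```

```bash
python3 -c "
from h import *
to(.5568,.1808,.138)
for n in('top','scene'): im,d=snap(n,n+'1.png'); 
a=cv2.imread('pics/top1.png')[140:240,140:240]; b=cv2.imread('pics/scene1.png')[150:250,272:372]
cv2.imwrite('pics/c3.png',cv2.resize(np.hstack([a,b]),(800,400),interpolation=cv2.INTER_CUBIC))"
```

```text
t 5.35 pos [556.9 181.6 183.4] yaw_x 161.8 q7 0.4 F [ 0.4 -0.3  0.9] w 42.9 gf 0.0
tool delta [-0.1 -0.8 45.4]
```

View pics/c3.png

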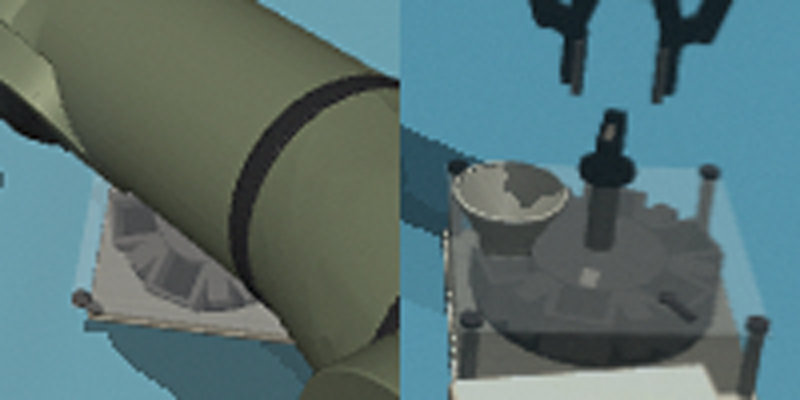

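The fingers (scene crop at about x=575 and 655) straddle the knob bar at about (615,125). Now I go down and close.

Emit:
drive_tool --increments '[[[0,0,22,0,0.5],[0,0,22,0,0.5],[0,0,0,0,0.5],[0,0,0,0,0.1],[0,0,0,0,0.1],[0,0,0,0,0.1],[0,0,0,0,0.1],[0,0,0,0,0.1]]]' --newtons 60

```text
t: 6.45
tool_pos: [0.557, 0.1813, 0.1397]
ee_rot: [0.157, 0.988, 0.0, 0.001]
force: [-3.3, -2.0, 9.3]
gripper_width: 0.013
gripper_force: 60.5
```

```bash
python3 -c "
from h import *
s,y=state(); print(s['wrist_torque'].round(2))"
```

```text
t 6.45 pos [557.  181.3 139.7] yaw_x 162.0 q7 0.36 F [-3.3 -2.   9.3] w 13.0 gf 60.5
[-0.45  0.59  0.22]
```

Emit:
drive_tool --increments '[[[0,0,0,10,0.1],[0,0,0,10,0.1],[0,0,0,10,0.1],[0,0,0,10,0.1],[0,0,0,10,0.1],[0,0,0,10,0.1],[0,0,0,10,0.1],[0,0,0,10,0.1],[0,0,0,0,0.1],[0,0,0,0,0.1]]]'

```text
t: 7.7
tool_pos: [0.5562, 0.1808, 0.1396]
ee_rot: [0.755, 0.656, -0.0, 0.0]
force: [-8.4, -5.7, 14.3]
gripper_width: 0.0131
gripper_force: 61.4
```

```bash
python3 -c "
from h import *
s,y=state(); print(s['wrist_torque'].round(2))"
```

```text
t 7.7 pos [556.2 180.8 139.6] yaw_x 81.9 q7 -0.82 F [-8.4 -5.7 14.3] w 13.1 gf 61.4
[-1.31  1.81 -0.02]
```

Emit:
drive_tool --increments '[[[0,0,0,0,0.5],[0,0,0,0,0.5],[0,0,0,0,0.5],[0,0,-30,0,0.5],[0,0,-40,0,0.5],[-36,-10,0,0,0.5],[-36,-10,0,0,0.5],[-36,-10,0,0,0.5],[-36,-10,0,0,0.5],[-36,-10,0,0,0.5],[-36,-10,0,0,0.5],[0,0,0,0,0.5]]]'

```text
t: 9.2
tool_pos: [0.4662, -0.0265, 0.2084]
ee_rot: [0.756, 0.654, -0.0, 0.0]
force: [0.4, -0.1, -0.2]
gripper_width: 0.0428
gripper_force: 0.0
```

```bash
cat > look.py <<'E'
from h import *
import sys
i=sys.argv[1]
state()
for n in('scene','top'):
    im,d=snap(n,f'{n}{i}.png'); knob(n,im,d)
    for c,s in spacers(n,im):
        P=plane(n,c,.012 if n=='top' else .008)[0]
        if .3<P[0]<1: print(n,c.round(1),s,P.round(4))
a=cv2.imread(f'pics/top{i}.png')[145:235,150:240]; b=cv2.imread(f'pics/scene{i}.png')[160:250,277:367]
cv2.imwrite(f'pics/v{i}.png',cv2.resize(np.hstack([a,b]),(800,400),interpolation=cv2.INTER_CUBIC))
E
python3 look.py 2
```

```text
t 9.2 pos [466.2 -26.5 208.4] yaw_x 81.8 q7 -0.4 F [ 0.4 -0.1 -0.2] w 42.8 gf 0.0
scene bar n 76 mean [0.562  0.1807] axis 84.2 white [0.55323357 0.17567615]
scene [212.4 208.5] [209 205   8   8  57] [ 0.4388 -0.0966  0.008 ]
scene [147.4 217.7] [144 214   8   9  58] [ 0.4667 -0.2749  0.008 ]
scene [202.  255.4] [198 251   9  10  78] [ 0.6386 -0.1283  0.008 ]
top bar n 65 mean [0.5555 0.1815] axis -97.4 white [0.55511111 0.17163506]
top [332.8 220.1] [329 217   8   7  42] [ 0.4656 -0.2741  0.012 ]
```

View pics/v2.png

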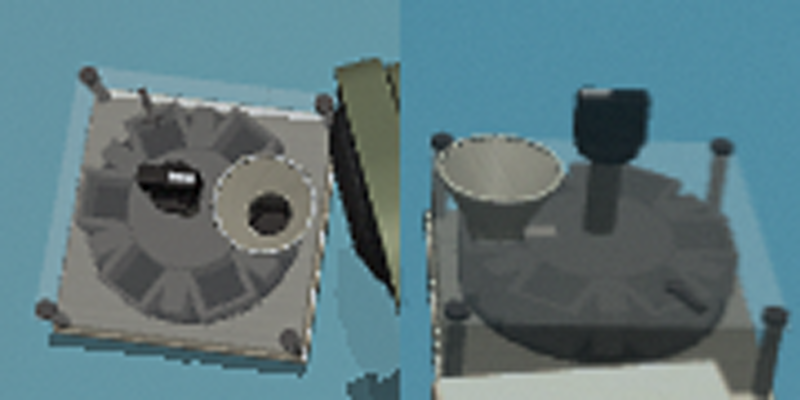

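The knob's white line points at the funnel at (180,178) in the top part, and the tab sits beside the funnel at (540,230) in the scene part, so the drum is at 6 clicks. Spacer A is still in place.

Emit:
drive_tool --increments '[[[-37,-9,0,0,0.5],[-36,-8,0,0,0.5],[0,0,40,0,0.5],[0,0,40,0,0.5],[0,0,40,0,0.5],[0,0,40,0,0.5],[0,0,20,0,0.5],[0,0,13,0,0.5],[0,0,0,0,0.5],[0,0,0,0,0.5]]]' --newtons 30

```text
t: 10.55
tool_pos: [0.4405, -0.094, 0.016]
ee_rot: [0.755, 0.656, 0.0, 0.0]
force: [-0.5, -0.3, -0.5]
gripper_width: 0.0426
gripper_force: 0.0
```

```bash
python3 -c "
from h import *
to(.4388,-.0964,.0145)
im,d=snap('scene','scene3.png'); cv2.imwrite('pics/v3.png',cv2.resize(im[170:230,172:262],(720,480),interpolation=cv2.INTER_CUBIC))"
```

```text
t 10.55 pos [440.5 -94.   16. ] yaw_x 82.0 q7 -0.45 F [-0.5 -0.3 -0.5] w 42.6 gf 0.0
tool delta [-2.6 -1.3  1.5]
```

View pics/v3.png

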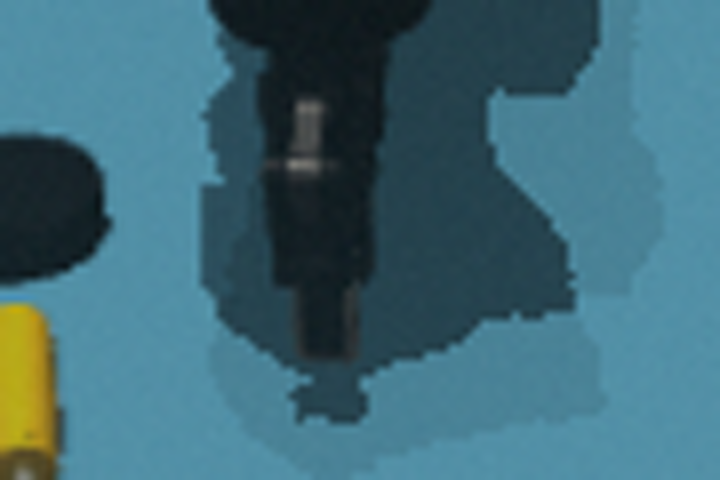

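The near finger at (325,320) hides the spacer, as expected, so I close on it.

Emit:
drive_tool --increments '[[[-3,-1,1,0,0.5],[0,0,0,0,0.1],[0,0,0,0,0.1],[0,0,0,0,0.1],[0,0,0,0,0.1],[0,0,0,0,0.1],[0,0,0,0,0.1]]]' --newtons 40

```text
t: 11.48
tool_pos: [0.4386, -0.0972, 0.0147]
ee_rot: [0.755, 0.656, 0.0, 0.0]
force: [-1.7, -1.6, 8.8]
gripper_width: 0.0167
gripper_force: 38.8
```

Emit:
drive_tool --increments '[[[0,0,-20,0,0.1],[0,0,-40,0,0.1],[0,0,-40,0,0.1],[0,0,-40,0,0.1],[0,0,-15,0,0.1],[33,11,0,0,0.1],[33,11,0,0,0.1],[33,11,0,0,0.1],[33,11,0,0,0.1],[33,11,0,0,0.1],[33,11,0,0,0.1],[33,11,0,0,0.1],[0,0,0,0,0.1],[0,0,0,0,0.1]]]'

```text
t: 13.22
tool_pos: [0.5465, 0.1204, 0.1687]
ee_rot: [0.755, 0.656, -0.001, -0.0]
force: [-0.5, -0.6, -0.4]
gripper_width: 0.0168
gripper_force: 39.6
```

```bash
python3 -c "
from h import *
to(.5486,.1217,.117)
im,d=snap('scene','scene4.png'); cv2.imwrite('pics/v4.png',cv2.resize(im[130:230,260:380],(720,600),interpolation=cv2.INTER_CUBIC))"
```

```text
t 13.22 pos [546.5 120.4 168.7] yaw_x 82.0 q7 -0.71 F [-0.5 -0.6 -0.4] w 16.8 gf 39.6
tool delta [ 1.6  1.9 51.7]
```

View pics/v4.png

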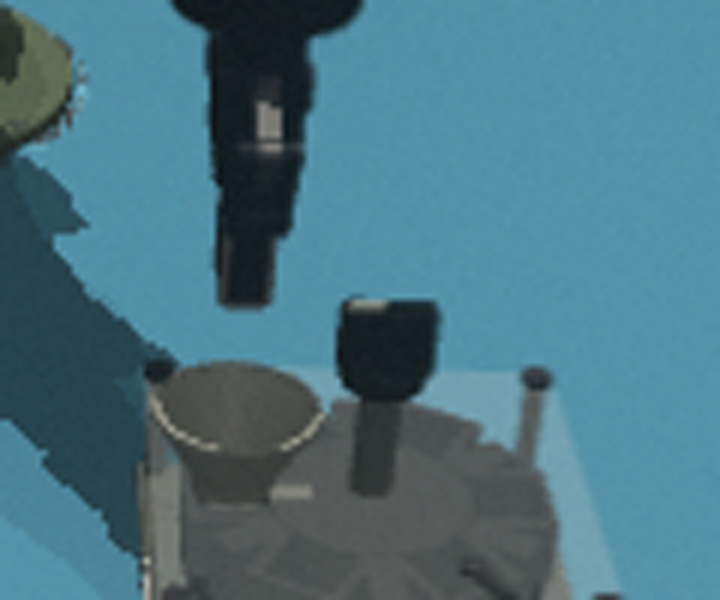

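The hand with the spacer is above the funnel, whose rim is at about (240,410). I lower it and release.

Emit:
drive_tool --increments '[[[2,2,25,0,0.1],[0,0,26,0,0.1],[0,0,5,0,0.1],[0,0,0,0,0.1],[0,0,0,0,0.1],[0,0,0,0,0.35],[0,0,0,0,0.35],[0,0,0,0,0.35],[0,0,0,0,0.35],[0,0,-30,0,0.4],[0,0,-40,0,0.5],[0,0,-20,0,0.5],[0,0,0,0,0.5]]]'

```text
t: 14.9
tool_pos: [0.5499, 0.1228, 0.2046]
ee_rot: [0.755, 0.656, 0.001, 0.001]
force: [0.2, 0.5, -0.4]
gripper_width: 0.043
gripper_force: 0.0
```

```bash
python3 look.py 5; python3 -c "
from h import *
to(.5566,.181,.139)"
```

```text
t 14.9 pos [549.9 122.8 204.6] yaw_x 82.0 q7 -0.69 F [ 0.2  0.5 -0.4] w 43.0 gf 0.0
scene bar n 75 mean [0.5619 0.1805] axis 85.8 white [0.55427278 0.179552  ]
scene [147.4 217.7] [144 214   8   9  55] [ 0.4665 -0.2747  0.008 ]
scene [202.  255.4] [198 251   9  10  77] [ 0.6385 -0.1284  0.008 ]
t 15.0 pos [549.1 122.5 202.8] yaw_x 82.0 q7 -0.69 F [ 0.5 -0.4 -0.9] w 42.2 gf 0.0
tool delta [58.9 -0.7 63.8]Traceback (most recent call last):
  File "look.py", line 6, in <module>
    im,d=snap(n,f'{n}{i}.png'); knob(n,im,d)
                                ~~~~^^^^^^^^
  File "h.py", line 51, in knob
    Q=plane(n,uv[k],.152)[:,:2]; mu=(Q.max(0)+Q.min(0))/2
                                     ~~~~~^^^
    return umr_maximum(a, axis, None, out, keepdims, initial, where)
ValueError: zero-size array to reduction operation maximum which has no identity
```

Emit:
drive_tool --increments '[[[-40,-10,0,0,0.5],[-40,-10,0,0,0.5],[-40,-20,0,0,0.5],[-30,-20,0,0,0.5],[0,0,0,0,0.5]]]'

```text
t: 15.62
tool_pos: [0.4672, -0.0195, 0.2025]
ee_rot: [0.756, 0.655, -0.001, -0.0]
force: [-0.3, 0.8, -0.6]
gripper_width: 0.0427
gripper_force: 0.0
```

```bash
cat > fun.py <<'E'
from h import *
import sys
def fun(im,d):   # spacer in the funnel region of the top view
    c=proj('top',[.5486,.1217,.1025])[0]; uv,P=cloud('top',im,d); k=np.hypot(*(uv-c).T)<10.5
    hs=cv2.cvtColor(im,cv2.COLOR_BGR2HSV)[uv[k][:,1],uv[k][:,0]].astype(int); b=(hs[:,0]>=14)&(hs[:,0]<=34)&(hs[:,1]>95)
    o=P[k][np.argsort(P[k][:,2])]; print('funnel n',k.sum(),'brass px',b.sum(),'at',uv[k][b].mean(0) if b.any() else None,'brass z',P[k][b][:,2].round(3)[:12],'lowest z',o[:25:4,2].round(3), 'hidden' if (P[k][:,2]>.13).any() else '')
if __name__=='__main__':
    i=sys.argv[1]
    fun(cv2.imread('pics/top2.png'),np.load('pics/top2.png.npy'))
    im,d=snap('top',f'top{i}.png'); fun(im,d); knob('top',im,d); to(.5566,.181,.139)
    a=im[145:235,150:240]; cv2.imwrite(f'pics/v{i}.png',cv2.resize(a,(540,540),interpolation=cv2.INTER_CUBIC))
E
python3 fun.py 6
```

```text
funnel n 344 brass px 0 at None brass z [] lowest z [0.023 0.025 0.026 0.027 0.027 0.028 0.028] 
funnel n 344 brass px 28 at [210.67857143 194.17857143] brass z [0.03  0.032 0.045 0.047 0.044 0.043 0.046 0.043 0.042 0.043 0.029 0.044] lowest z [0.023 0.027 0.027 0.029 0.03  0.032 0.038] 
top bar n 64 mean [0.5554 0.181 ] axis -98.5 white [0.55513197 0.17163825]
t 15.68 pos [468.3 -18.2 202.7] yaw_x 81.9 q7 -0.43 F [ 0.7  1.  -0.3] w 42.7 gf 0.0
tool delta [209.7  59.3  63.7]
```

View pics/v6.png

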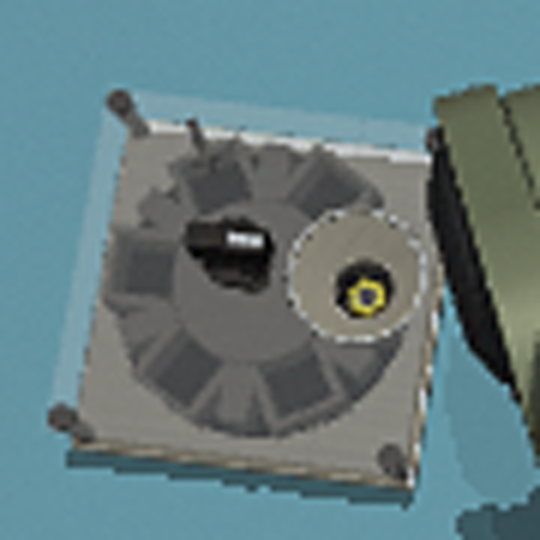

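The spacer shows upright in the pocket at (365,293), with its top at z = 44 mm, and the line points to the funnel. Next I turn on three clicks.

Emit:
drive_tool --increments '[[[35,10,0,0,0.5],[35,10,0,0,0.5],[35,10,0,0,0.5],[35,10,0,0,0.5],[35,10,0,0,0.5],[35,9,0,0,0.5],[0,0,0,0,0.5],[0,0,0,0,0.5]]]'

```text
t: 16.68
tool_pos: [0.5564, 0.1825, 0.2025]
ee_rot: [0.755, 0.656, -0.001, -0.0]
force: [0.1, 0.3, -0.5]
gripper_width: 0.0426
gripper_force: 0.0
```

```bash
python3 -c "
from h import *
to(.5566,.181,.139)"
```

```text
t 16.68 pos [556.4 182.5 202.5] yaw_x 82.0 q7 -0.79 F [ 0.1  0.3 -0.5] w 42.6 gf 0.0
tool delta [-1.5  0.4 63.5]
```

Emit:
drive_tool --increments '[[[-1,0,30,0,0.5],[0,0,33,0,0.5],[0,0,0,0,0.5],[0,0,0,0,0.1],[0,0,0,0,0.1],[0,0,0,0,0.1],[0,0,0,0,0.1],[0,0,0,0,0.1],[0,0,0,10,0.1],[0,0,0,10,0.1],[0,0,0,10,0.1],[0,0,0,10,0.1],[0,0,0,10,0.1],[0,0,0,10,0.1],[0,0,0,0,0.1],[0,0,0,0,0.1]]]' --newtons 60

```text
t: 18.68
tool_pos: [0.5563, 0.1815, 0.1419]
ee_rot: [0.982, 0.191, 0.0, -0.0]
force: [-6.8, -1.3, 9.9]
gripper_width: 0.0129
gripper_force: 59.2
```

```bash
python3 -c "
from h import *
to(.466,-.2745,.2)"
```

```text
t 18.68 pos [556.3 181.5 141.9] yaw_x 22.0 q7 -1.69 F [-6.8 -1.3  9.9] w 12.9 gf 59.2
tool delta [-254.4  389.   -58.1]
```

Emit:
drive_tool --increments '[[[0,0,0,0,0.5],[0,0,0,0,0.5],[0,0,0,0,0.5],[0,0,-30,0,0.5],[0,0,-35,0,0.5],[-23,35,0,0,0.5],[-23,35,0,0,0.5],[-23,35,0,0,0.5],[-23,35,0,0,0.5],[-23,35,0,0,0.5],[-23,35,0,0,0.5],[-23,35,0,0,0.5],[-23,35,0,0,0.5],[0,0,0,0,0.5]]]'

```text
t: 20.42
tool_pos: [0.4899, -0.1503, 0.2054]
ee_rot: [0.982, 0.188, -0.0, 0.0]
force: [-0.1, 0.6, 0.7]
gripper_width: 0.0426
gripper_force: 0.0
```

```bash
cat > look.py <<'E'
from fun import *
i=sys.argv[1]
for n in('scene','top'):
    im,d=snap(n,f'{n}{i}.png')
    if n=='top': knob(n,im,d); fun(im,d); cv2.imwrite(f'pics/v{i}.png',cv2.resize(im[145:235,150:240],(540,540),interpolation=cv2.INTER_CUBIC))
    for c,s in spacers(n,im):
        P=plane(n,c,.012 if n=='top' else .008)[0]
        if .3<P[0]<1: print(n,c.round(1),s[4],P.round(4))
for a in sys.argv[2:]: to(*map(float,a.split(',')))
E
python3 look.py 7 .466,-.2745,.0145
```

```text
scene [147.4 217.7] 55 [ 0.4665 -0.2747  0.008 ]
scene [202.  255.4] 77 [ 0.6385 -0.1284  0.008 ]
top bar n 65 mean [0.5554 0.1812] axis -157.8 white [0.54654104 0.17785983]
funnel n 343 brass px 0 at None brass z [] lowest z [0.022 0.025 0.027 0.027 0.028 0.028 0.029] 
t 20.52 pos [ 490.7 -147.1  205.3] yaw_x 21.9 q7 -1.05 F [ 0.2  0.6 -0.2] w 42.5 gf 0.0
tool delta [-70.5 108.9 190.8]
```

Emit:
drive_tool --increments '[[[-24,36,0,0,0.5],[-24,36,0,0,0.5],[-22,36,0,0,0.5],[0,0,0,0,0.5],[0,0,40,0,0.5],[0,0,40,0,0.5],[0,0,40,0,0.5],[0,0,30,0,0.5],[0,0,0,0,0.5],[0,0,0,0,0.5]]]'

```text
t: 21.78
tool_pos: [0.467, -0.2729, 0.0564]
ee_rot: [0.982, 0.191, 0.0, 0.0]
force: [-0.4, -0.9, -0.7]
gripper_width: 0.0427
gripper_force: 0.0
```

```bash
python3 look.py 8 .466,-.2745,.0145
```

```text
scene [147.6 217.8] 63 [ 0.4673 -0.2743  0.008 ]
scene [202.  255.4] 76 [ 0.6384 -0.1283  0.008 ]
top bar n 67 mean [0.5551 0.181 ] axis -157.8 white [0.54651882 0.17784203]
funnel n 344 brass px 0 at None brass z [] lowest z [0.022 0.025 0.026 0.027 0.027 0.027 0.029] 
top [286.5 169.9] 38 [ 0.638  -0.1277  0.012 ]
t 21.88 pos [ 467.  -273.5   56.7] yaw_x 22.0 q7 -0.81 F [-0.5 -0.6 -0.1] w 42.5 gf 0.0
tool delta [-1.4  0.6 42.2]
```

Emit:
drive_tool --increments '[[[-1,0,25,0,0.5],[0,0,17,0,0.5],[0,0,0,0,0.5],[0,0,0,0,0.1],[0,0,0,0,0.1],[0,0,0,0,0.1],[0,0,0,0,0.1],[0,0,0,0,0.1],[0,0,0,0,0.1]]]' --newtons 40

```text
t: 23.0
tool_pos: [0.4656, -0.2741, 0.0142]
ee_rot: [0.982, 0.19, 0.0, 0.0]
force: [-0.9, 0.1, 6.7]
gripper_width: 0.0169
gripper_force: 39.2
```

Emit:
drive_tool --increments '[[[0,0,-20,0,0.1],[0,0,-40,-10,0.1],[0,0,-40,-10,0.1],[0,0,-40,-10,0.1],[0,0,-15,-10,0.1],[0,0,0,-10,0.1],[0,0,0,-10,0.1],[37,2,0,0,0.1],[37,2,0,0,0.1],[37,2,0,0,0.1],[37,2,0,0,0.1],[37,2,0,0,0.1],[37,2,0,0,0.1],[37,3,0,0,0.1],[37,3,0,0,0.1],[37,3,0,0,0.1],[37,3,0,0,0.1],[33,3,0,0,0.1],[0,0,0,0,0.1],[0,0,0,0,0.1]]]'

```text
t: 25.5
tool_pos: [0.5481, 0.1206, 0.1685]
ee_rot: [0.755, 0.656, -0.0, 0.0]
force: [0.9, -0.4, -0.5]
gripper_width: 0.0169
gripper_force: 39.3
```

```bash
python3 -c "
from h import *
to(.5486,.1217,.112)"
```

```text
t 25.5 pos [548.1 120.6 168.5] yaw_x 81.9 q7 -0.7 F [ 0.9 -0.4 -0.5] w 16.9 gf 39.3
tool delta [ 1.1  0.3 56.5]
```

Drop, lift and back off for the check.

Emit:
drive_tool --increments '[[[1,0,25,0,0.1],[0,0,26,0,0.1],[0,0,5,0,0.1],[0,0,0,0,0.1],[0,0,0,0,0.1],[0,0,0,0,0.35],[0,0,0,0,0.35],[0,0,0,0,0.35],[0,0,0,0,0.35],[0,0,-30,0,0.4],[0,0,-40,0,0.5],[0,0,-20,0,0.5],[-40,-10,0,0,0.5],[-40,-10,0,0,0.5],[-40,-20,0,0,0.5],[-30,-20,0,0,0.5],[0,0,0,0,0.5],[0,0,0,0,0.5]]]'

```text
t: 27.75
tool_pos: [0.4685, -0.0175, 0.2025]
ee_rot: [0.755, 0.656, 0.0, 0.0]
force: [1.2, 0.0, -0.2]
gripper_width: 0.0423
gripper_force: 0.0
```

```bash
python3 look.py 9 .5566,.181,.139
```

```text
scene [202.  255.4] 78 [ 0.6386 -0.1283  0.008 ]
top bar n 65 mean [0.5557 0.1811] axis -156.8 white [0.54654045 0.17784889]
funnel n 345 brass px 14 at [211.57142857 194.14285714] brass z [0.034 0.024 0.042 0.044 0.045 0.042 0.041 0.046 0.045 0.042 0.041 0.042] lowest z [0.023 0.025 0.026 0.028 0.028 0.029 0.03 ] 
t 27.85 pos [468.5 -17.  202.3] yaw_x 82.0 q7 -0.42 F [-0.3 -0.9  0.4] w 43.0 gf 0.0
tool delta [208.3  59.7  63.3]
```

Emit:
drive_tool --increments '[[[0,0,0,-10,0.5],[0,0,0,-10,0.5],[0,0,0,-10,0.5],[0,0,0,-10,0.5],[0,0,0,-10,0.5],[0,0,0,-10,0.5],[0,0,0,-10,0.5],[0,0,0,-10,0.5],[0,0,0,-10,0.5],[0,0,0,-10,0.5],[0,0,0,-10,0.5],[0,0,0,-10,0.5],[-26,25,0,0,0.5],[-26,25,0,0,0.5],[-26,25,0,0,0.5],[-26,25,0,0,0.5],[-26,25,0,0,0.5],[-26,25,0,0,0.5],[0,0,0,0,0.5],[0,0,0,0,0.5]]]'

```text
t: 30.35
tool_pos: [0.5564, 0.1798, 0.2019]
ee_rot: [-0.191, 0.982, -0.0, -0.0]
force: [0.3, -1.0, 0.2]
gripper_width: 0.0428
gripper_force: 0.0
```

```bash
python3 -c "
from h import *
to(.5566,.181,.139)"
```

```text
t 30.35 pos [556.4 179.8 201.9] yaw_x 202.0 q7 1.08 F [ 0.3 -1.   0.2] w 42.8 gf 0.0
tool delta [-0.6  1.  62.9]
```

Emit:
drive_tool --increments '[[[0,1,30,0,0.5],[0,0,32,0,0.5],[0,0,0,0,0.5],[0,0,0,0,0.1],[0,0,0,0,0.1],[0,0,0,0,0.1],[0,0,0,0,0.1],[0,0,0,0,0.1],[0,0,0,10,0.1],[0,0,0,10,0.1],[0,0,0,10,0.1],[0,0,0,10,0.1],[0,0,0,10,0.1],[0,0,0,10,0.1],[0,0,0,0,0.1],[0,0,0,0,0.1]]]' --newtons 60

```text
t: 32.35
tool_pos: [0.5564, 0.1813, 0.1419]
ee_rot: [0.324, 0.946, 0.001, 0.001]
force: [-3.9, 1.6, 12.2]
gripper_width: 0.0126
gripper_force: 60.1
```

```bash
python3 -c "
from h import *
to(.6383,-.128,.2)"
```

```text
t 32.35 pos [556.4 181.3 141.9] yaw_x 142.2 q7 0.13 F [-3.9  1.6 12.2] w 12.6 gf 60.1
tool delta [-254.4 -194.   -58.1]
```

Emit:
drive_tool --increments '[[[0,0,0,0,0.5],[0,0,0,0,0.5],[0,0,0,0,0.5],[0,0,-30,0,0.5],[0,0,-35,0,0.5],[-28,-21,0,0,0.5],[-28,-21,0,0,0.5],[-28,-22,0,0,0.5],[-28,-22,0,0,0.5],[-28,-22,0,0,0.5],[-28,-22,0,0,0.5],[-28,-22,0,0,0.5],[-28,-22,0,0,0.5],[-30,-20,0,0,0.5],[0,0,50,0,0.5],[0,0,50,0,0.5],[0,0,40,0,0.5],[0,0,0,0,0.5],[0,0,0,0,0.5]]]' --newtons 40

```text
t: 34.72
tool_pos: [0.6376, -0.1287, 0.0669]
ee_rot: [0.326, 0.945, 0.0, 0.001]
force: [0.7, 0.1, 1.2]
gripper_width: 0.0425
gripper_force: 0.0
```

```bash
python3 look.py 10 .6383,-.128,.0145
```

```text
scene [202.  255.5] 85 [ 0.6388 -0.1284  0.008 ]
top bar n 64 mean [0.5553 0.181 ] axis 141.3 white [0.54805929 0.18844877]
funnel n 343 brass px 0 at None brass z [] lowest z [0.023 0.025 0.026 0.027 0.028 0.028 0.028] 
top [286.6 170. ] 39 [ 0.6378 -0.1279  0.012 ]
t 34.83 pos [ 637.8 -128.9   67.4] yaw_x 142.0 q7 0.65 F [-0.2 -0.2  0.8] w 42.8 gf 0.0
tool delta [ 0.1  1.  52.9]
```

Emit:
drive_tool --increments '[[[0,1,30,0,0.5],[0,0,23,0,0.5],[0,0,0,0,0.5],[0,0,0,0,0.1],[0,0,0,0,0.1],[0,0,0,0,0.1],[0,0,0,0,0.1],[0,0,0,0,0.1],[0,0,0,0,0.1]]]'

```text
t: 35.95
tool_pos: [0.638, -0.128, 0.0135]
ee_rot: [0.326, 0.945, 0.0, 0.001]
force: [-1.1, 1.5, 7.9]
gripper_width: 0.0175
gripper_force: 39.2
```

Emit:
drive_tool --increments '[[[0,0,-20,0,0.1],[0,0,-40,10,0.1],[0,0,-40,10,0.1],[0,0,-40,10,0.1],[0,0,-15,10,0.1],[0,0,0,10,0.1],[0,0,0,10,0.1],[33,-17,0,0,0.1],[33,-17,0,0,0.1],[33,-18,0,0,0.1],[34,-18,0,0,0.1],[34,-18,0,0,0.1],[34,-18,0,0,0.1],[34,-17,0,0,0.1],[0,0,0,0,0.1],[0,0,0,0,0.1]]]'

```text
t: 37.95
tool_pos: [0.5487, 0.1215, 0.1683]
ee_rot: [0.755, 0.656, 0.0, 0.0]
force: [0.1, -0.5, -0.2]
gripper_width: 0.0175
gripper_force: 39.2
```

```bash
python3 -c "
from h import *
to(.5486,.1217,.112)"
```

```text
t 37.95 pos [548.7 121.5 168.3] yaw_x 82.0 q7 -0.64 F [ 0.1 -0.5 -0.2] w 17.5 gf 39.2
tool delta [ 0.1 -0.1 56.3]
```

Emit:
drive_tool --increments '[[[0,0,25,0,0.1],[0,0,26,0,0.1],[0,0,5,0,0.1],[0,0,0,0,0.1],[0,0,0,0,0.1],[0,0,0,0,0.35],[0,0,0,0,0.35],[0,0,0,0,0.35],[0,0,0,0,0.35],[0,0,-30,0,0.4],[0,0,-40,0,0.5],[0,0,-20,0,0.5],[-40,-10,0,0,0.5],[-40,-10,0,0,0.5],[-40,-20,0,0,0.5],[-30,-20,0,0,0.5],[0,0,0,0,0.5],[0,0,0,0,0.5]]]'

```text
t: 40.2
tool_pos: [0.4685, -0.0178, 0.2015]
ee_rot: [0.755, 0.656, 0.0, 0.0]
force: [-0.1, 0.3, -0.3]
gripper_width: 0.0425
gripper_force: 0.0
```

```bash
python3 look.py 11 .5566,.181,.139
```

```text
top bar n 66 mean [0.5554 0.181 ] axis 142.3 white [0.54808754 0.18842859]
funnel n 344 brass px 21 at [211.38095238 194.47619048] brass z [0.041 0.048 0.042 0.046 0.045 0.046 0.044 0.045 0.044 0.047 0.045 0.043] lowest z [0.024 0.026 0.027 0.028 0.03  0.033 0.035] 
t 40.3 pos [468.5 -17.4 201.3] yaw_x 82.0 q7 -0.36 F [ 0.1 -0.5 -0.3] w 42.5 gf 0.0
tool delta [208.7  59.7  62.3]
```

View pics/top11.png

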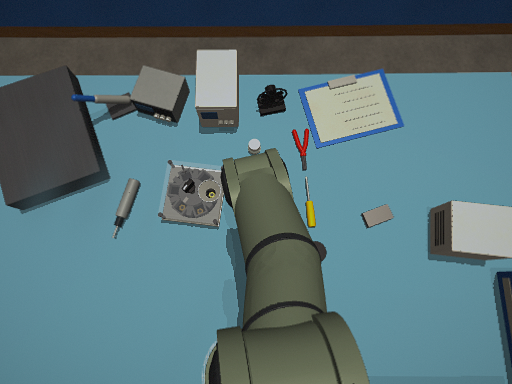

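The top view shows the third spacer under the funnel at (211,194) and the first two in the pockets behind at (183,207) and (203,210). The bench has no more spacers and the bystanders are unmoved. The last step is six clicks.

Emit:
drive_tool --increments '[[[0,0,0,-10,0.5],[0,0,0,-10,0.5],[0,0,0,-10,0.5],[0,0,0,-10,0.5],[0,0,0,-10,0.5],[0,0,0,-10,0.5],[9,35,0,0,0.5],[9,35,0,0,0.5],[9,35,0,0,0.5],[9,35,0,0,0.5],[9,35,0,0,0.5],[8,35,0,0,0.5],[0,0,0,0,0.5],[0,0,0,0,0.5]]]' --newtons 60

```text
t: 42.05
tool_pos: [0.5555, 0.18, 0.2009]
ee_rot: [0.326, 0.946, -0.0, -0.0]
force: [0.5, -0.1, -0.4]
gripper_width: 0.0428
gripper_force: 0.0
```

```bash
python3 -c "
from h import *
to(.5566,.181,.139)"
```

```text
t 42.05 pos [555.5 180.  200.9] yaw_x 142.0 q7 0.21 F [ 0.5 -0.1 -0.4] w 42.8 gf 0.0
tool delta [-0.3  1.5 61.9]
```

Emit:
drive_tool --increments '[[[0,1,30,0,0.5],[0,0,31,0,0.5],[0,0,0,0,0.5],[0,0,0,0,0.1],[0,0,0,0,0.1],[0,0,0,0,0.1],[0,0,0,0,0.1],[0,0,0,0,0.1],[0,0,0,10,0.1],[0,0,0,10,0.1],[0,0,0,10,0.1],[0,0,0,10,0.1],[0,0,0,10,0.1],[0,0,0,10,0.1],[0,0,0,0,0.1]]]'

```text
t: 43.92
tool_pos: [0.5561, 0.1805, 0.1418]
ee_rot: [0.756, 0.655, 0.0, 0.0]
force: [-5.5, -4.2, 11.2]
gripper_width: 0.0129
gripper_force: 59.6
```

Emit:
drive_tool --increments '[[[0,0,0,10,0.1],[0,0,0,10,0.1],[0,0,0,10,0.1],[0,0,0,10,0.1],[0,0,0,10,0.1],[0,0,0,10,0.1],[0,0,0,0,0.1],[0,0,0,0,0.1]]]'

```text
t: 44.92
tool_pos: [0.5554, 0.1811, 0.1418]
ee_rot: [0.982, 0.191, -0.001, -0.0]
force: [-13.7, -1.8, 15.9]
gripper_width: 0.0129
gripper_force: 60.3
```

Release, lift, back off and check.

Emit:
drive_tool --increments '[[[0,0,0,0,0.5],[0,0,0,0,0.5],[0,0,0,0,0.5],[0,0,-30,0,0.5],[0,0,-40,0,0.5],[-25,35,0,0,0.5],[-25,35,0,0,0.5],[-25,35,0,0,0.5],[-25,35,0,0,0.5],[-25,35,0,0,0.5],[-25,35,0,0,0.5],[0,0,0,0,0.5],[0,0,0,0,0.5]]]'

```text
t: 46.55
tool_pos: [0.496, -0.0697, 0.2104]
ee_rot: [0.982, 0.191, 0.0, -0.0]
force: [-0.6, -0.2, -1.2]
gripper_width: 0.0427
gripper_force: 0.0
```

```bash
python3 look.py 12
```

```text
top bar n 63 mean [0.5558 0.1814] axis -158.4 white [0.56572965 0.18602664]
funnel n 344 brass px 0 at None brass z [] lowest z [0.023 0.025 0.026 0.027 0.027 0.028 0.028]
```

View pics/v12.png

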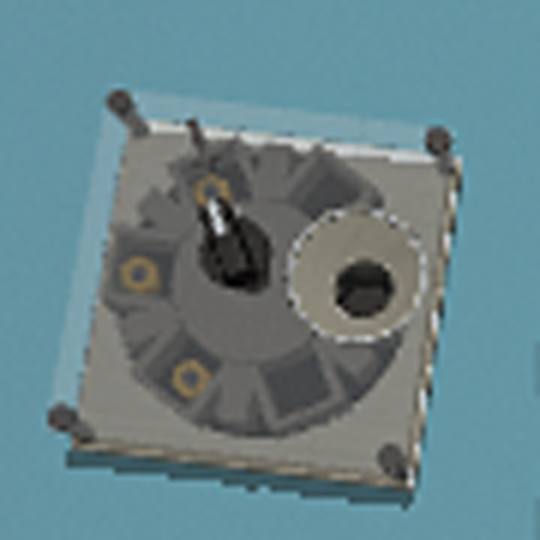

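View pics/scene12.png

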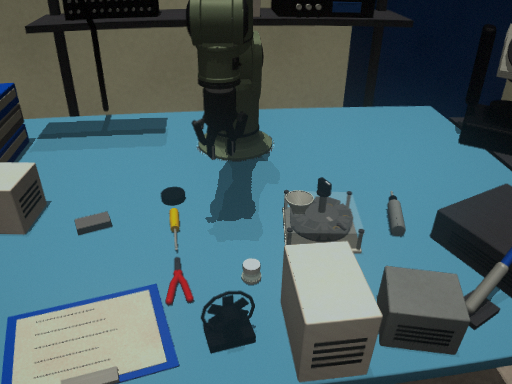

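The white line points at the pick-up arrow (195,130). The spacers sit in pockets 0, 1 and 2 at (212,190), (140,273) and (190,378). The bench is clear of spacers and the bystanders are in place, so I hand in.

```bash
python3 -c "
from workcell import bot
print(bot.sign_off())"
```

```text
the job is handed in; nothing more can be done
None
```

The bench held three spacers; they are loaded in pockets 0, 1 and 2, the marked pocket stands at the pick-up pointer, nothing else was moved, and the job is handed in (about 47 s of 210 s used).

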